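# Offer up the drawing board's prop leg and hold its hinge for the pin

## Robot

A 6-joint arm with a two-finger parallel gripper is mounted at the origin on the work surface. World frame = base frame: x ahead of the robot, y to its left, z up, the work surface at z = 0. Lengths are in m, angles in rad, forces in N, time in s.
With the tool pointing down it reaches from about 0.25 to 0.8 m from the base axis. Payload 8.5 kg.
Tool frame: the origin (TCP) lies at the very end of the fingers, on their centre line; the grasp point (between the pads) lies 19 mm behind it (arm.grip_point_offset is the distance from the TCP to the grasp point, in m); z points along the fingers, y is the line along which they close (so a half turn about z gives the same grasp; the last joint's range is limited). The gripper opens to 85 mm and grips with 20 to 120 N. Pads are 22 mm wide; open, the fingers measure 114 mm over their backs; the gripper's body (76 mm by 85 mm) begins 54 mm behind the grasp point. The pads swing forward as they close: fully open they stand 13 mm farther back than shut.
Start: joints at [-1.191, 0.238, -0.013, 1.319, 0, 1.571], TCP at [0.195, -0.488, 0.231] pointing down, gripper open.
Joint ranges: [-2.66, 2.66], [-1.03, 1.9], [-1.14, 1.46], [-1.82, 2.27], [-1.45, 1.34], [-3.14, 3.14]. Speed limits (rad/s): [2.22, 2.22, 2.79, 3.14, 3.14, 3.14].

## Interface

Orientations are given as a rotation vector (axis times angle).
In Python, from station import arm gives the robot as it stands.
- The arm moves only by the tool drive_tool, never from a script. Its argument "increments" is a list of rows, each a list of 3 entries, a list of its own where there are three numbers: the shift along the tool's x, y, z in units of 250 mm (1.0 is 250 mm), then the turn, a rotation vector about the tool's x, y, z in units of 90 degrees (1.0 is 90 degrees), then the closure, from 0 (fully open) to 1 (shut). In form: [[[x, y, z], [rx, ry, rz], grip], ...]. A call has 1 to 12 rows; each row is the pose to reach, as a shift and turn from the pose commanded when the call began, along the tool's axes at that moment; what a row does not reach only later rows make up. A row lasts 1/8 s, in which the tool goes at most 62.5 mm and 10.7 degrees, less where a joint would pass 70% of its speed; a pose out of reach is approached as far as the arm can. A call with a number of a shift or a turn outside -1 to 1 is refused whole. A call with a gripper value outside its range is refused whole. The fingers move at their own pace and stop on an object; the grip force is fixed at half the most. Time passes only in rows, so rows that repeat a pose let the fingers close. It gives the time, the measured TCP pose, the force, the opening and the grip force at its end, in the units of the state.
- arm.observe(): the state, without advancing time (a new reading comes with each control period).
- arm.read_camera(name): name is "scene" or "side" or "wrist"; returns (picture, depth): 400x640x3 uint8, red, green, blue; 400x640 float32, m along the optical axis (not along the pixel's ray), 0 where there is no reading.
- arm.get_calibration(name): a dict with "fov_y" (degrees; the focal length in pixels is half the picture's height over the tangent of half this angle, whatever the lens; pixels are square), "cx", "cy" (the principal point, pixels), "extrinsics" (4x4, takes a point from camera to world coordinates). Camera axes: x right, y down, z forward; pixel columns grow to the right and rows downward; lengths in m; the calibration is good to about 2 mm. A picture is of the moment at which its call begins: read the wrist's pose just before it. get_calibration takes no time and is no camera call; for the wrist camera it gives the pose at the moment of the call.
- arm.close_job(): hands the job in; it is judged then, once.
The state is a dict: "t": time; "qpos": joint angles; "qvel": joint speeds; "joint_torque": joint torques, N m; "tool_pos": TCP position; "tcp_rot": TCP orientation; "force": force on the tool from outside, world axes, zero at the start; "wrist_torque": the same for the moment, N m; "gripper_width": finger opening in m; "grip_force": force on a finger pad.
Only numpy, scipy, OpenCV 4.12 (cv2) and the standard library are available. Lean on these libraries where they do the work, as an engineer would, in place of code of your own. Each camera call takes 0.05 s, during which the arm holds its last target. There are 200 camera calls.

## Task

The drawing board lies face down and its prop leg has to be hinged back on. Pick up the leg whose hinge leaf has a single knuckle and bring that knuckle in between the two knuckles on the board's edge, the leg standing out level from the board and the three holes lined up so that the pin could be slid through; finish while still holding it there in the gripper, at rest and clear of the table, not resting or pressing on the board or anything else. Leave the other leg (the one with two knuckles), the dish with the pin and the ink jar where they are.

Things in the scene. Friction and masses are not known exactly. Their poses are not given: they have to be found in the camera images.
- leg_center (a point): Centre (half-way up) of the pale wooden bar of the leg to pick up: 110 mm long (x), 40 wide (y), 28 thick (z), about 150 g, balancing within 12 mm of here. Lies flat on the table, this point 14 mm up; grip it across its width from above. x runs along the bar to the end with the hinge leaf, z up. The 3 mm steel leaf on its top, last 32 mm, ends in ONE knuckle (tube) beyond the +x end.
- leg_knuckle (a point): Middle of the hole of the leg's single knuckle, a steel tube along y: 24 mm long, 22 mm outside, hole 13 mm. It lies 72 mm from leg_center along the leg's +x (17 mm beyond the end of the bar) and 15.5 mm higher than leg_center. Axes as leg_center.
- gap (a point): Midway between the board's two knuckles on their holes' axis, 61.5 mm above the table: the leg's knuckle centre belongs here. y: hinge axis (level), z up. The knuckles, tubes like the leg's, are centred 28 mm either side along y; clear gap 32 mm, open above, below and to -x. The board's near face is 17 mm to +x. With its axes along these the leg stands out level towards -x, hinge opened flat.
- other_leg_center (a point): Centre (half-way up) of the other leg, to be left alone: the same wooden bar, but its leaf is 80 mm wide and has TWO knuckles, 17 mm beyond its +x end, 28 mm to either side of the middle. Axes as leg_center.
- pin_dish: Open white plastic dish, 110 x 70 mm, 22 mm high, with the steel hinge pin (6 mm thick) in it; to be left alone. Origin at the centre of its underside.
- ink_jar: Closed jar 56 mm across and 70 mm high, to be left alone. Origin at the centre of its underside.
- leg: The whole single-knuckle leg; origin at the centre of the bar's underside, 14 mm below leg_center, same axes.
- board: The drawing board with its hinge leaf: wooden frame 240 mm wide (y), 200 deep (x), 60 high, fixed and heavy, lying to +x of the hinge axis; origin on the table straight below gap, same axes as gap.
- other_leg: The whole two-knuckle leg, to be left alone; origin at the centre of the bar's underside, 14 mm below other_leg_center, same axes.
There are look-alikes about, which are no part of the job. What is shaped like the leg but black or purple is not meant.

How it is judged:
By the outcome, as a careful person would: the job done as asked, in the order asked, and still so for the second after the job is handed in, while the arm keeps its last pose, push and grip.
It also fails if it takes over 42 s, if anything falls off the work surface, if the arm or the gripper's body presses on something with over 40 N, if the wrist force passes 120 N, or if a joint passes its speed limit or range.

## Working session

There is one attempt and no reset: what is moved stays moved. The work goes in short steps, Python scripts to look and compute and a tool call to move; the robot and the scene stay as the last step left them, time stands still between calls to the robot, and variables do not carry over. Pictures are saved under pics/ and viewed, at most 10 in all, crops included, and the job is handed in when it is done.

Besides the shell and the picture viewer there is one more tool, called after ">>>" in YAML: its name, and indented under it one key for each argument. drive_tool: Moves the arm, as the interface text tells. Its arguments: {"type":"object","properties":{"increments":{"type":"array"}},"required":["increments"]}

```bash
mkdir -p pics; cat > h.py <<'E'
import numpy as np, cv2
from station import arm
from scipy.spatial.transform import Rotation as R
def cam(n):
    c=arm.get_calibration(n); p,d=arm.read_camera(n); return p,d,c
def pts(d,c):
    h,w=d.shape; f=h/2/np.tan(np.radians(c['fov_y']/2)); v,u=np.mgrid[:h,:w]
    P=np.stack([(u-c['cx'])/f*d,(v-c['cy'])/f*d,d,np.ones_like(d)],-1)
    return (P@np.array(c['extrinsics']).T)[...,:3]
E
python3 - <<'E'
from h import *
for n in ['scene','side','wrist']:
    p,d,c=cam(n); cv2.imwrite(f'pics/{n}0.png',p[...,::-1]); np.savez(f'{n}0.npz',p=p,d=d,P=pts(d,c))
    print(n,c, (d>0).mean())
print(arm.observe())
E
```

```text
scene {'fov_y': 42.79648960623435, 'cx': 313.67701996479707, 'cy': 199.86235128204603, 'extrinsics': array([[ 0.85392201,  0.35612719, -0.37946096,  1.04804677],
       [ 0.52039958, -0.58266244,  0.62425055, -0.94503135],
       [ 0.00121494, -0.73053261, -0.68287673,  1.12507758],
       [ 0.        ,  0.        ,  0.        ,  1.        ]])} 0.9958984375
side {'fov_y': 45.785231484366534, 'cx': 320.9940268942201, 'cy': 201.62641713147562, 'extrinsics': array([[-0.69153497, -0.50101206,  0.52035209, -0.16320889],
       [-0.72218991,  0.46471261, -0.51233186,  0.63784227],
       [ 0.01487026, -0.73008842, -0.68319087,  0.92882092],
       [ 0.        ,  0.        ,  0.        ,  1.        ]])} 0.995875
wrist {'fov_y': 64.887617079889, 'cx': 315.63930986317484, 'cy': 197.97392335206376, 'extrinsics': array([[ 0.37054658, -0.89622107, -0.24389143,  0.25625258],
       [-0.92881206, -0.3580642 , -0.09538445, -0.46300179],
       [-0.00184324,  0.26187368, -0.9651004 ,  0.37441999],
       [ 0.        ,  0.        ,  0.        ,  1.        ]])} 0.99609765625
{'t': 0.15, 'qpos': array([-1.19099911e+00,  2.38675035e-01, -1.40591624e-02,  1.31920185e+00,
       -1.09791398e-05,  1.57077923e+00]), 'qvel': array([-0.00062028, -0.00167399,  0.00224284, -0.00028256, -0.00104185,
       -0.00205792]), 'joint_torque': array([-1.90891471e-03, -5.39078486e+01,  3.46598053e+01,  1.43678524e-02,
       -1.56351007e-04,  1.07183638e-06]), 'tool_pos': array([ 0.19451301, -0.48729345,  0.23080905]), 'tcp_rot': array([-3.08401526e+00, -5.92820402e-01,  3.54725636e-04]), 'force': array([0.55440728, 0.20517219, 0.26129889]), 'wrist_torque': array([ 0.0148576 , -0.0122977 ,  0.04843674]), 'grip_force': 0.0, 'gripper_width': 0.08537485845940497}
```

View pics/scene0.png

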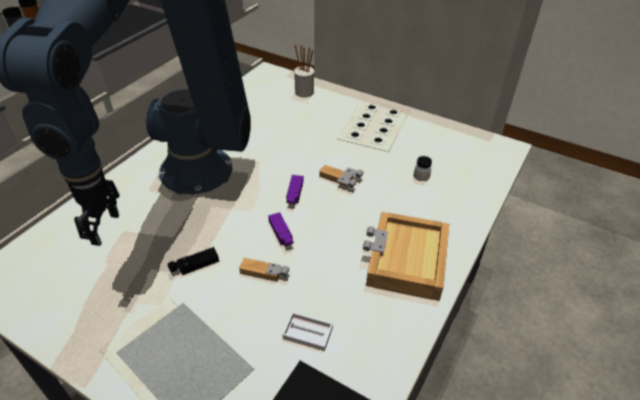

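View pics/side0.png

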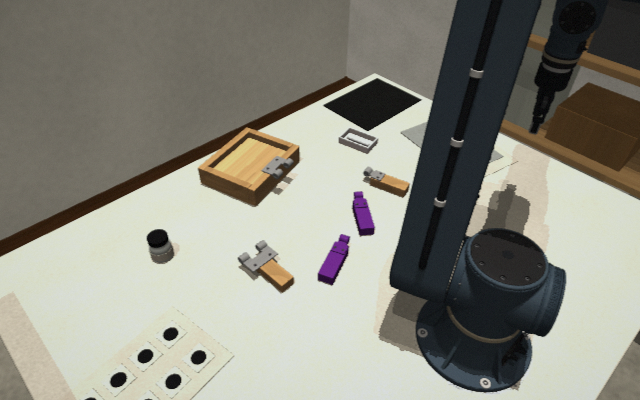

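The scene view shows five leg-shaped things:
- wooden leg with a narrow leaf at (265,269)
- wooden leg with a wide two-knuckle leaf at (342,176)
- purple look-alikes at (295,188) and (281,229)
- a black look-alike at (195,261)

The board's knuckles are at (370,232) and (368,252). I choose the leg at (265,269), which the side view shows at (387,181). Next I'll check it in a crop and measure.

```bash
python3 - <<'E'
from h import *
a=np.load('scene0.npz');b=np.load('side0.npz')
A=cv2.resize(a['p'][245:290,225:305],(640,360),interpolation=2); B=cv2.resize(a['p'][205:300,355:455],(400,380),interpolation=2)
C=cv2.resize(b['p'][160:200,355:415],(390,200),interpolation=2)
im=np.zeros((580,800,3),np.uint8); im[:360,:400]=cv2.resize(A,(400,225)).repeat(1,0)[:225].shape and np.pad(cv2.resize(A,(400,225)),((0,135),(0,0),(0,0))); im[200:580,400:]=B; im[0:200,410:800]=C
cv2.imwrite('pics/crop1.png',im[...,::-1])
for n,z,box in [('scene',a,(245,290,225,305)),('side',b,(160,200,355,415))]:
    P=z['P'];p=z['p'];r=np.zeros(p.shape[:2],bool);r[box[0]:box[1],box[2]:box[3]]=1
    hsv=cv2.cvtColor(p,cv2.COLOR_RGB2HSV)
    wood=r&(hsv[...,1]>90)&(hsv[...,0]<25)&(P[...,2]>.02)&(P[...,2]<.04)
    steel=r&(hsv[...,1]<90)&(P[...,2]>.02)&(P[...,2]<.06)
    for nm,m in [('wood',wood),('steel',steel)]:
        q=P[m]; rc=cv2.minAreaRect((q[:,:2]*1000).astype(np.float32)); print(n,nm,m.sum(),q.mean(0).round(4),np.percentile(q[:,2],[5,50,95]).round(4),rc)
# board
for n,z,box in [('scene',a,(200,305,355,460)),('side',b,(120,210,190,310))]:
    P=z['P'];p=z['p'];r=np.zeros(p.shape[:2],bool);r[box[0]:box[1],box[2]:box[3]]=1
    hsv=cv2.cvtColor(p,cv2.COLOR_RGB2HSV)
    for nm,m in [('wood',r&(hsv[...,1]>90)&(hsv[...,0]<25)&(P[...,2]>.052)),('steel',r&(hsv[...,1]<70)&(P[...,2]>.056)&(P[...,2]<.09))]:
        q=P[m]; rc=cv2.minAreaRect((q[:,:2]*1000).astype(np.float32)); print('board',n,nm,m.sum(),q.mean(0).round(4),np.percentile(q[:,2],[5,50,95]).round(4),rc)
E
```

```text
scene wood 353 [ 0.442  -0.2585  0.0287] [0.0221 0.0293 0.0336] ((451.17095947265625, -251.9257354736328), (107.54014587402344, 42.485687255859375), 16.60161781311035)
scene steel 267 [ 0.4901 -0.2376  0.0336] [0.0262 0.0332 0.0418] ((451.38531494140625, -231.92897033691406), (136.36463928222656, 114.8747787475586), 38.94459915161133)
side wood 329 [ 0.4392 -0.2456  0.0278] [0.0215 0.0284 0.0318] ((450.6765441894531, -247.9394989013672), (105.71349334716797, 47.9813117980957), 15.670820236206055)
side steel 186 [ 0.5002 -0.2291  0.0332] [0.0253 0.0328 0.0418] ((483.8174133300781, -214.6287841796875), (151.39498901367188, 103.05619049072266), 79.62006378173828)
board scene wood 1715 [ 0.8026 -0.0189  0.0693] [0.0543 0.0617 0.066 ] ((907.670166015625, -410.05499267578125), (198.35671997070312, 1105.4903564453125), 16.71767234802246)
board scene steel 479 [ 0.6968 -0.0139  0.066 ] [0.0594 0.0654 0.075 ] ((768.427490234375, 3.261138916015625), (226.5032958984375, 243.0828399658203), 17.311180114746094)
board side wood 1437 [0.7767 0.0254 0.068 ] [0.0534 0.0608 0.0647] ((416.939453125, 324.9501953125), (287.95654296875, 1286.4583740234375), 49.043704986572266)
board side steel 360 [ 0.6965 -0.0153  0.0655] [0.0585 0.0648 0.0736] ((766.5853271484375, 34.63868713378906), (266.97869873046875, 94.56359100341797), 37.08804702758789)
```

View pics/crop1.png

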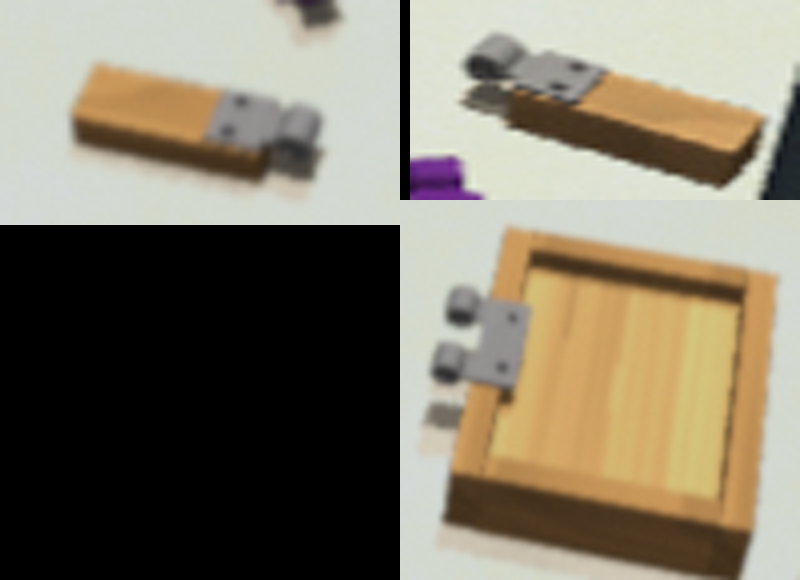

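The crop confirms a single knuckle on the leg's narrow leaf. Its centre is about (0.451,-0.250) and its yaw about 16°. Next I move above it for a close look.

```bash
cat >> h.py <<'E'
def go(pos,yaw=None,M=None):
    "shift/turn in tool units to TCP pos, tool down with tool x at yaw (deg)"
    s=arm.observe(); T=R.from_rotvec(s['tcp_rot'])
    if yaw is not None: M=R.from_euler('z',yaw,degrees=True)*R.from_euler('x',180,degrees=True)
    print('t',s['t'],'pos',s['tool_pos'].round(4),'yaw',np.degrees(np.arctan2(*T.as_matrix()[1::-1,0])).round(2),'F',s['force'].round(2),'w',s['gripper_width'])
    print('shift',(T.inv().apply(np.array(pos)-s['tool_pos'])/.25).round(4),'turn',((T.inv()*M).as_rotvec()/(np.pi/2)).round(4))
E
python3 -c "
from h import *
go([.45,-.25,.22],16.3)"
```

```text
t 0.15 pos [ 0.1945 -0.4873  0.2308] yaw 21.76 F [0.55 0.21 0.26] w 0.08537485845940497
shift [ 1.301  -0.5026  0.0438] turn [-0.0007  0.      0.0607]
```

>>> drive_tool:
  increments:
    - [[0.9, -0.35, 0.03], [0, 0, 0.03], 0]
    - [[0.9, -0.35, 0.03], [0, 0, 0.03], 0]
    - [[0.9, -0.35, 0.03], [0, 0, 0.03], 0]
    - [[0.9, -0.35, 0.03], [0, 0, 0.03], 0]

```text
t: 0.65
tool_pos: [0.3723, -0.3212, 0.2236]
tcp_rot: [-3.098, -0.521, 0.0]
force: [1.1, -0.8, 1.1]
gripper_width: 0.0859
grip_force: 0.0
```

```bash
python3 -c "
from h import *
go([.45,-.25,.22],16.3)"
```

```text
t 0.65 pos [ 0.3723 -0.3212  0.2236] yaw 19.08 F [ 1.11 -0.77  1.05] w 0.08594544106932947
shift [ 0.3866 -0.1675  0.0146] turn [-0.0001 -0.      0.0309]
```

>>> drive_tool:
  increments:
    - [[0.39, -0.17, 0.01], [0, 0, 0.03], 0]
    - [[0.39, -0.17, 0.01], [0, 0, 0.03], 0]
    - [[0.39, -0.17, 0.01], [0, 0, 0.03], 0]
    - [[0.39, -0.17, 0.01], [0, 0, 0.03], 0]
    - [[0.39, -0.17, 0.01], [0, 0, 0.03], 0]

```text
t: 1.27
tool_pos: [0.4487, -0.2516, 0.2213]
tcp_rot: [-3.11, -0.445, 0.0]
force: [-0.5, -0.2, -0.7]
gripper_width: 0.0855
grip_force: 0.0
```

```bash
python3 - <<'E'
from h import *
p,d,c=cam('wrist'); P=pts(d,c); cv2.imwrite('pics/w1.png',p[...,::-1]); np.savez('w1.npz',p=p,d=d,P=P)
go([.45,-.25,.22],16.3)
hsv=cv2.cvtColor(p,cv2.COLOR_RGB2HSV)
near=(np.hypot(P[...,0]-.46,P[...,1]+.245)<.12)
for nm,m in [('wood',near&(hsv[...,1]>90)&(hsv[...,0]<25)&(P[...,2]>.022)&(P[...,2]<.034)),('steel',near&(hsv[...,1]<80)&(P[...,2]>.024)&(P[...,2]<.06))]:
    m=cv2.morphologyEx(m.astype(np.uint8),cv2.MORPH_OPEN,np.ones((5,5)))
    n,l,st,_=cv2.connectedComponentsWithStats(m); k=1+st[1:,4].argmax(); m=l==k
    q=P[m]; rc=cv2.minAreaRect((q[:,:2]*1000).astype(np.float32)); print(nm,st[k],q.mean(0).round(4),np.percentile(q[:,2],[5,50,95]).round(4),rc)
E
```

```text
t 1.325 pos [ 0.4487 -0.2516  0.2213] yaw 16.27 F [-1.11  0.03  0.72] w 0.08518207417984222
shift [ 0.007  -0.0048  0.0054] turn [-0.      0.0001 -0.0004]
wood [ 298  153   36   67 2346] [ 0.4378 -0.2545  0.029 ] [0.0278 0.029  0.0301] ((436.44512939453125, -254.8751983642578), (75.62037658691406, 38.41449737548828), 15.54503059387207)
steel [ 298   92   36   61 1796] [ 0.5002 -0.2362  0.034 ] [0.0306 0.0324 0.041 ] ((502.3828125, -235.71307373046875), (60.815120697021484, 36.810325622558594), 15.829935073852539)
```

View pics/w1.png

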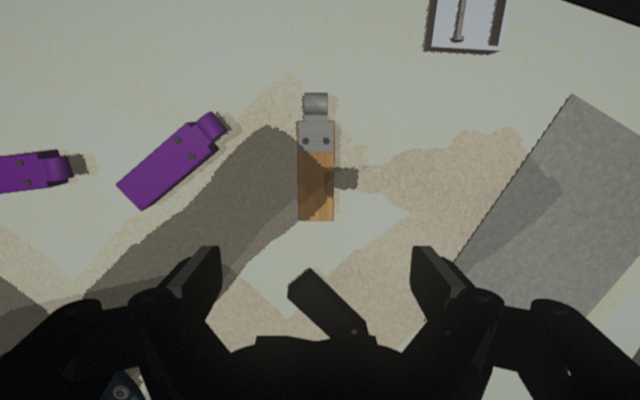

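The wrist view shows the leg upright at (316,160), with its knuckle at (315,103). The nearest purple piece is 90 mm away. The leg's centre is (0.4517,-0.2503) and its yaw 15.7°. I descend and grip.

>>> drive_tool:
  increments:
    - [[0.012, -0.002, 0.25], [0, 0, 0.006], 0]
    - [[0.012, -0.002, 0.5], [0, 0, 0.006], 0]
    - [[0.012, -0.002, 0.7], [0, 0, 0.006], 0]
    - [[0.012, -0.002, 0.8], [0, 0, 0.006], 0]
    - [[0.012, -0.002, 0.85], [0, 0, 0.006], 0]
    - [[0.012, -0.002, 0.867], [0, 0, 0.006], 0]
    - [[0.012, -0.002, 0.867], [0, 0, 0.006], 0]
    - [[0.012, -0.002, 0.867], [0, 0, 0.006], 0]

```text
t: 2.33
tool_pos: [0.4528, -0.2499, 0.0055]
tcp_rot: [3.111, 0.432, 0.002]
force: [-0.1, 0.3, -0.1]
gripper_width: 0.0857
grip_force: 0.0
```

```bash
python3 - <<'E'
from h import *
go([.4517,-.2503,.004],15.7)
E
```

```text
t 2.325 pos [ 0.4528 -0.2499  0.0055] yaw 15.82 F [-0.12  0.27 -0.12] w 0.08567181415490534
shift [-0.0046  0.0003  0.0061] turn [ 0.0007 -0.0008  0.0013]
```

Good. I close and lift a little.

>>> drive_tool:
  increments:
    - [[0, 0, 0.004], [0, 0, 0], 0.3]
    - [[0, 0, 0.004], [0, 0, 0], 1]
    - [[0, 0, 0.004], [0, 0, 0], 1]
    - [[0, 0, 0.004], [0, 0, 0], 1]
    - [[0, 0, 0.004], [0, 0, 0], 1]
    - [[0, 0, 0.004], [0, 0, 0], 1]
    - [[0, 0, 0.004], [0, 0, 0], 1]
    - [[0, 0, 0.004], [0, 0, 0], 1]

```text
t: 3.32
tool_pos: [0.4524, -0.2496, 0.004]
tcp_rot: [3.111, 0.432, 0.001]
force: [0.0, 1.0, 4.9]
gripper_width: 0.0396
grip_force: 61.1
```

>>> drive_tool:
  increments:
    - [[0, 0, -0.1], [0, 0, 0], 1]
    - [[0, 0, -0.3], [0, 0, 0], 1]
    - [[0, 0, -0.55], [0, 0, 0], 1]
    - [[0, 0, -0.64], [0, 0, 0], 1]
    - [[0, 0, -0.64], [0, 0, 0], 1]
    - [[0, 0, -0.64], [0, 0, 0], 1]

```text
t: 4.08
tool_pos: [0.4514, -0.2491, 0.1621]
tcp_rot: [-3.11, -0.432, 0.003]
force: [-0.4, -0.6, -2.6]
gripper_width: 0.0391
grip_force: 60.9
```

```bash
python3 - <<'E'
from h import *
from itertools import product
# board estimate from the initial two fixed views: wood top face and knuckles
for n in ['scene0','side0']:
    z=np.load(n+'.npz');P=z['P'];p=z['p'];hsv=cv2.cvtColor(p,cv2.COLOR_RGB2HSV)
    near=(np.hypot(P[...,0]-.78,P[...,1]+0)<.2)
    m=(near&(hsv[...,1]>80)&(hsv[...,0]<28)&(P[...,2]>.056)&(P[...,2]<.066)).astype(np.uint8)
    nn,l,st,_=cv2.connectedComponentsWithStats(m);k=1+st[1:,4].argmax();q=P[l==k]
    print(n,'frame',st[k],cv2.minAreaRect((q[:,:2]*1000).astype(np.float32)))
    m=(near&(hsv[...,1]<80)&(P[...,2]>.05)&(P[...,2]<.085)&(P[...,0]<.74)).astype(np.uint8)
    nn,l,st,_=cv2.connectedComponentsWithStats(m);k=1+st[1:,4].argmax();q=P[l==k]
    print(n,'steel',st[k],q.mean(0),cv2.minAreaRect((q[:,:2]*1000).astype(np.float32)))
    kq=q[q[:,2]>.068]; 
    from scipy.cluster.vq import kmeans2
    print('knk',len(kq),kmeans2(kq[:,:2],kq[[kq[:,1].argmin(),kq[:,1].argmax()],:2],minit='matrix')[0])
go([.6,-.1,.2],16)
E
```

```text
scene0 frame [ 368  212   81   77 1527] ((783.893310546875, 3.457672119140625), (199.30984497070312, 243.66937255859375), 16.70578956604004)
scene0 steel [362 226  26  26 432] [ 0.69136269 -0.02607906  0.06635604] ((689.476806640625, -22.9912109375), (59.51909637451172, 88.04618072509766), 16.851261138916016)
knk 125 [[ 0.68825603 -0.05228114]
 [ 0.67100895 -0.00447295]]
side0 frame [ 198  127  101   65 1239] ((786.302978515625, 6.39117431640625), (205.79794311523438, 245.97344970703125), 17.314287185668945)
side0 steel [262 156  31  23 358] [ 0.69065081 -0.02026281  0.06545781] ((691.7599487304688, -20.97779083251953), (62.249847412109375, 84.00321197509766), 18.016923904418945)
knk 87 [[ 0.68278863 -0.05128577]
 [ 0.66619801  0.00103166]]
t 4.075 pos [ 0.4514 -0.2491  0.1621] yaw 15.82 F [-0.36 -0.58 -2.58] w 0.03913466446110409
shift [ 0.7342 -0.412  -0.1521] turn [-0.001  0.001 -0.002]
```

```bash
python3 - <<'E'
from h import *
go([.55,-.065,.16],17)
E
```

```text
t 4.075 pos [ 0.4514 -0.2491  0.1621] yaw 15.82 F [-0.36 -0.58 -2.58] w 0.03913466446110409
shift [ 0.5801 -0.601   0.0084] turn [-0.001   0.001  -0.0131]
```

>>> drive_tool:
  increments:
    - [[0.14, -0.15, 0], [0, 0, -0.003], 1]
    - [[0.29, -0.3, 0], [0, 0, -0.007], 1]
    - [[0.44, -0.45, 0], [0, 0, -0.01], 1]
    - [[0.53, -0.55, 0], [0, 0, -0.013], 1]
    - [[0.58, -0.6, 0], [0, 0, -0.013], 1]
    - [[0.58, -0.6, 0], [0, 0, -0.013], 1]
    - [[0.58, -0.6, 0], [0, 0, -0.013], 1]

```text
t: 4.95
tool_pos: [0.5501, -0.0665, 0.1629]
tcp_rot: [-3.107, -0.463, 0.002]
force: [0.6, 0.8, -1.8]
gripper_width: 0.0389
grip_force: 60.9
```

```bash
python3 - <<'E'
from h import *
p,d,c=cam('wrist'); P=pts(d,c); cv2.imwrite('pics/w2.png',p[...,::-1]); np.savez('w2.npz',p=p,d=d,P=P)
go([.55,-.065,.16],17)
E
```

```text
t 5.0 pos [ 0.5501 -0.0666  0.1631] yaw 16.92 F [-0.4  -0.14 -1.08] w 0.039090094584078375
shift [ 0.0014 -0.0064  0.0126] turn [-0.0001  0.0006 -0.0009]
```

View pics/w2.png

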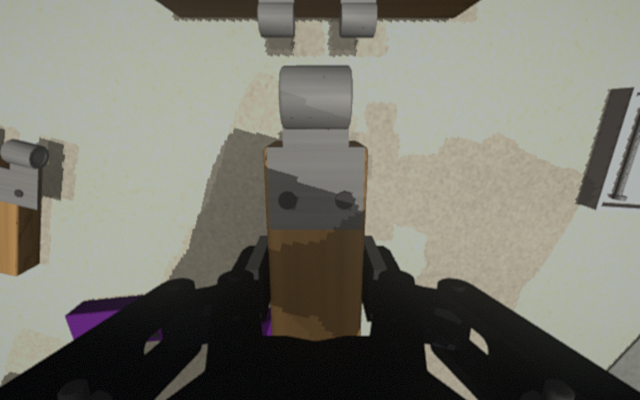

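The view shows the held leg's knuckle at (316,97) and the board's knuckles at (277,18) and (358,18). Next I measure both from this view.

```bash
cat > meas.py <<'E'
from h import *
def meas(p,P,s,hl):
    "in frame of tool: origin TCP, x fwd, y left, z up (world heights)"
    T=R.from_rotvec(s['tcp_rot']).as_matrix(); yaw=np.arctan2(T[1,0],T[0,0])
    Q=(P-[s['tool_pos'][0],s['tool_pos'][1],0])@R.from_euler('z',yaw).as_matrix()
    hsv=cv2.cvtColor(p,cv2.COLOR_RGB2HSV); rows=np.mgrid[:400,:640][0]
    zt=s['tool_pos'][2]
    leg=(Q[...,2]>zt-.0+.0)&(Q[...,2]<zt+.06)&(Q[...,0]>-.02)&(Q[...,0]<.1)&(abs(Q[...,1])<.03)&(rows<240)
    q=Q[leg]; x0=q[:,0].max(); print('leg x max',np.percentile(q[:,0],[99,99.8]).round(4))
    def line(a,b,zlo=None):
        r=q[(q[:,0]>a)&(q[:,0]<b)&(abs(q[:,1])<.01)]; A=np.polyfit(r[:,0],r[:,2],1); print('slope deg',np.degrees(np.arctan(A[0])).round(2),'z@mean',r[:,2].mean().round(4),len(r))
    line(.026,.052); line(-.01,.02)
    k=q[q[:,0]>x0-.022]; r=np.percentile(k[:,2],95)
    ys=[];top=[]
    for y0 in np.arange(-.01,.011,.005):
        w=k[abs(k[:,1]-y0)<.0025]; w=w[w[:,2]>r-.006]
        ((x,zc,res))=np.linalg.lstsq(np.c_[w[:,0],w[:,2],np.ones(len(w))],(w[:,0]**2+w[:,2]**2),rcond=None)[0]
        top.append([y0,w[:,0].max(),w[w[:,2]>np.percentile(w[:,2],90),0].mean(),np.percentile(w[:,2],95),x/2,zc/2])
    print(np.round(top,4)); kk=k[k[:,2]>r-.006]; print('leg knuckle y range',np.percentile(kk[:,1],[.5,99.5]).round(4),'mid',np.percentile(kk[:,1],[.5,99.5]).mean().round(4))
    b=(hsv[...,1]<80)&(Q[...,2]>hl)&(Q[...,2]<.085)&(Q[...,0]>.05)&(Q[...,0]<.22)&(abs(Q[...,1])<.08)&(rows<130)&~leg
    n,l,st,_=cv2.connectedComponentsWithStats(b.astype(np.uint8))
    for i in range(1,n):
        if st[i,4]<100: continue
        c=Q[l==i]; print('bk',st[i],'y',np.percentile(c[:,1],[1,99]).round(4),'x',np.percentile(c[:,0],[1,50,99]).round(4),'z',np.percentile(c[:,2],[1,50,98]).round(4))
E
python3 - <<'E'
from meas import *
z=np.load('w2.npz'); meas(z['p'],z['P'],arm.observe(),.066)
E
```

```text
leg x max [0.081  0.0821]
slope deg -0.31 z@mean 0.1909 3546
slope deg 4.08 z@mean 0.1879 367
[[-0.01    0.0809  0.0717  0.2006  0.0716  0.1905]
 [-0.005   0.081   0.0716  0.2006  0.0715  0.1906]
 [ 0.      0.0812  0.0716  0.2007  0.0715  0.1907]
 [ 0.005   0.0809  0.0717  0.2006  0.0715  0.1905]
 [ 0.01    0.0809  0.0718  0.2006  0.0715  0.1907]]
leg knuckle y range [-0.0115  0.012 ] mid 0.0002
bk [ 340    1   37   35 1163] y [-0.04   -0.0167] x [0.1187 0.1271 0.1379] z [0.0664 0.0718 0.0742]
bk [ 257    2   37   33 1157] y [0.0155 0.0391] x [0.1188 0.1272 0.1378] z [0.0667 0.0719 0.0743]
```

>>> drive_tool:
  increments:
    - [[0.06, 0.003, 0.1], [0, 0, 0], 1]
    - [[0.06, 0.003, 0.25], [0, 0, 0], 1]
    - [[0.06, 0.003, 0.38], [0, 0, 0], 1]
    - [[0.06, 0.003, 0.46], [0, 0, 0], 1]
    - [[0.06, 0.003, 0.5], [0, 0, 0], 1]
    - [[0.06, 0.003, 0.506], [0, 0, 0], 1]
    - [[0.06, 0.003, 0.506], [0, 0, 0], 1]
    - [[0.06, 0.003, 0.506], [0, 0, 0], 1]
    - [[0.06, 0.003, 0.506], [0, 0, 0], 1]

```text
t: 6.12
tool_pos: [0.5657, -0.062, 0.0376]
tcp_rot: [3.107, 0.464, 0.001]
force: [-0.2, -0.6, -1.5]
gripper_width: 0.0391
grip_force: 60.9
```

```bash
python3 - <<'E'
from meas import *
s=arm.observe(); p,d,c=cam('wrist'); P=pts(d,c); cv2.imwrite('pics/w3.png',p[...,::-1]); np.savez('w3.npz',p=p,d=d,P=P)
go([.55,-.065,.16],17); meas(p,P,s,.066)
E
```

```text
t 6.175 pos [ 0.5656 -0.062   0.0375] yaw 17.0 F [ 0.45  0.43 -1.44] w 0.03904492344653354
shift [-0.0629 -0.0066 -0.4901] turn [ 0.0001 -0.0004 -0.    ]
leg x max [0.0809 0.082 ]
slope deg -0.2 z@mean 0.0658 3561
slope deg 4.85 z@mean 0.0626 377
[[-0.01    0.0809  0.0714  0.0755  0.0714  0.0653]
 [-0.005   0.0809  0.0715  0.0755  0.0714  0.0654]
 [ 0.      0.0809  0.071   0.0755  0.0714  0.0654]
 [ 0.005   0.0809  0.0716  0.0755  0.0714  0.0654]
 [ 0.01    0.0809  0.0714  0.0755  0.0714  0.0656]]
leg knuckle y range [-0.0116  0.0118] mid 0.0001
```

View pics/w3.png

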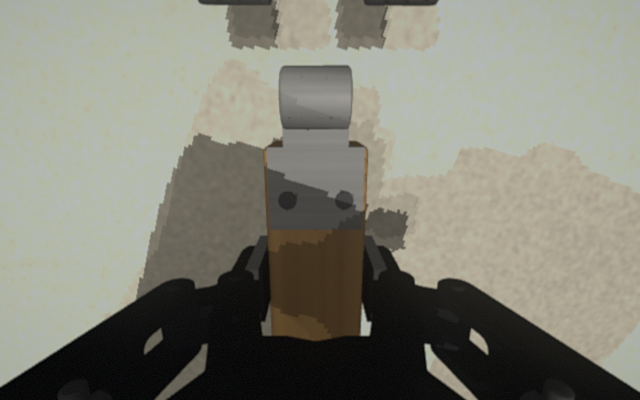

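The board's knuckles sit at the top edge, columns 199–275 and 365–438, so the gap is about 1 mm to the right of the leg's knuckle. I advance halfway and look again.

>>> drive_tool:
  increments:
    - [[0.03, 0.003, 0.005], [0, 0, 0], 1]
    - [[0.06, 0.003, 0.005], [0, 0, 0], 1]
    - [[0.08, 0.003, 0.005], [0, 0, 0], 1]
    - [[0.08, 0.003, 0.005], [0, 0, 0], 1]
    - [[0.08, 0.003, 0.005], [0, 0, 0], 1]

```text
t: 6.8
tool_pos: [0.5845, -0.0568, 0.0357]
tcp_rot: [-3.107, -0.464, 0.001]
force: [0.0, 0.3, -1.5]
gripper_width: 0.0392
grip_force: 60.9
```

```bash
cat > m2.py <<'E'
from meas import *
import sys
s=arm.observe(); p,d,c=cam('wrist'); P=pts(d,c); n=sys.argv[1]; cv2.imwrite(f'pics/{n}.png',p[...,::-1])
go([.55,-.065,.16],17)
T=R.from_rotvec(s['tcp_rot']).as_matrix(); yaw=np.arctan2(T[1,0],T[0,0])
Q=(P-[s['tool_pos'][0],s['tool_pos'][1],0])@R.from_euler('z',yaw).as_matrix(); rows=np.mgrid[:400,:640][0]
for nm,a,b in [('left',.0145,.045),('mid',-.0135,.0135),('right',-.045,-.0145)]:
    k=Q[(Q[...,2]>.0685)&(Q[...,2]<.085)&(Q[...,1]>a)&(Q[...,1]<b)&(rows<140)&(Q[...,0]>.05)]
    if len(k)<50: print(nm,len(k)); continue
    for w in (k[k[:,1]<np.median(k[:,1])],k[k[:,1]>=np.median(k[:,1])]):
        f=np.linalg.lstsq(np.c_[w[:,0],w[:,2],np.ones(len(w))],w[:,0]**2+w[:,2]**2,rcond=None)[0]/2
        print(nm,len(w),'circle xz',f[:2].round(4),'r',np.sqrt(2*f[2]+f[0]**2+f[1]**2).round(4),'x',np.percentile(w[:,0],[1,99]).round(4))
    print('   y',np.percentile(k[:,1],[1,99]).round(4),'top z',np.percentile(k[:,2],95).round(4))
E
python3 m2.py w4
```

```text
t 6.85 pos [ 0.5844 -0.0569  0.0357] yaw 16.99 F [-0.06  0.1  -1.65] w 0.038990563588629144
shift [-0.1414 -0.0093 -0.497 ] turn [-0.0001  0.0002 -0.0001]
left 2179 circle xz [0.0924 0.066 ] r 0.0077 x [0.0838 0.0994]
left 2180 circle xz [0.0925 0.0657] r 0.008 x [0.084  0.0994]
   y [0.0159 0.0391] top z 0.074
mid 1933 circle xz [0.0715 0.064 ] r 0.0091 x [0.0626 0.0801]
mid 1934 circle xz [0.0714 0.064 ] r 0.0092 x [0.0629 0.0801]
   y [-0.0115  0.0116] top z 0.0735
right 2210 circle xz [0.0924 0.0654] r 0.0082 x [0.0837 0.0994]
right 2211 circle xz [0.0923 0.066 ] r 0.0077 x [0.0838 0.0995]
   y [-0.0396 -0.0162] top z 0.0739
```

Everything lines up. Still to go: 20.9 mm forward, about 0.4 mm up and 0.2 mm to the right.

>>> drive_tool:
  increments:
    - [[0.02, 0.001, -0.002], [0, 0, 0], 1]
    - [[0.04, 0.001, -0.002], [0, 0, 0], 1]
    - [[0.06, 0.001, -0.002], [0, 0, 0], 1]
    - [[0.075, 0.001, -0.002], [0, 0, 0], 1]
    - [[0.084, 0.001, -0.002], [0, 0, 0], 1]
    - [[0.084, 0.001, -0.002], [0, 0, 0], 1]
    - [[0.084, 0.001, -0.002], [0, 0, 0], 1]
    - [[0.084, 0.001, -0.002], [0, 0, 0], 1]

```text
t: 7.85
tool_pos: [0.6047, -0.051, 0.0363]
tcp_rot: [-3.107, -0.464, 0.0]
force: [0.3, 0.1, -1.3]
gripper_width: 0.0389
grip_force: 60.9
```

```bash
python3 m2.py w5
```

```text
t 7.9 pos [ 0.6047 -0.051   0.0363] yaw 16.98 F [ 0.53 -0.08 -1.28] w 0.03895110917141993
shift [-0.2257 -0.0105 -0.4947] turn [-0.0001  0.     -0.0002]
left 2043 circle xz [0.0719 0.0643] r 0.0092 x [0.0629 0.0808]
left 2044 circle xz [0.072  0.0641] r 0.0094 x [0.0629 0.081 ]
   y [0.0163 0.0396] top z 0.0739
mid 2030 circle xz [0.0714 0.0643] r 0.0094 x [0.0622 0.0805]
mid 2031 circle xz [0.0714 0.0643] r 0.0094 x [0.0622 0.0805]
   y [-0.0115  0.0117] top z 0.0741
right 2027 circle xz [0.0718 0.064 ] r 0.0095 x [0.0629 0.0808]
right 2028 circle xz [0.0718 0.0645] r 0.009 x [0.0629 0.0808]
   y [-0.0392 -0.0158] top z 0.0739
```

View pics/w5.png

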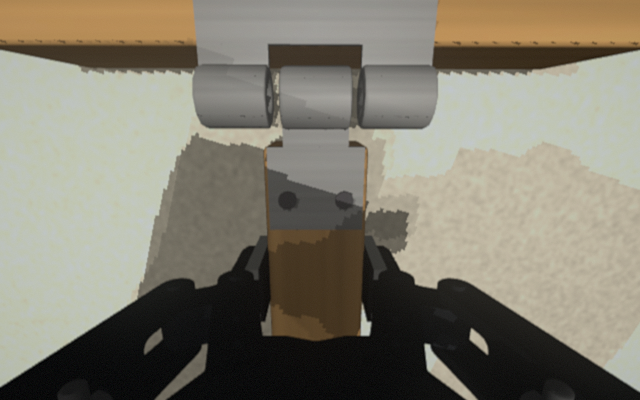

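The leg's knuckle at (316,97) sits between the board's knuckles at (233,97) and (397,97), with clear gaps on both sides. It is 0.5 mm short, so I make one small correction.

>>> drive_tool:
  increments:
    - [[0.002, 0, 0], [0, 0, 0], 1]
    - [[0.002, 0, 0], [0, 0, 0], 1]
    - [[0.002, 0, 0], [0, 0, 0], 1]
    - [[0.002, 0, 0], [0, 0, 0], 1]

```text
t: 8.4
tool_pos: [0.6053, -0.0508, 0.0363]
tcp_rot: [-3.107, -0.464, 0.0]
force: [0.1, 0.8, -1.2]
gripper_width: 0.0387
grip_force: 60.9
```

```bash
python3 m2.py w6; python3 -c "
from station import arm
print(arm.observe()['qvel'].round(4)); print(arm.close_job())"
```

```text
t 8.45 pos [ 0.6053 -0.0508  0.0363] yaw 16.99 F [-1.04  0.19 -0.75] w 0.03889268787441745
shift [-0.2281 -0.0105 -0.4947] turn [-0.     -0.     -0.0001]
left 2025 circle xz [0.0713 0.0643] r 0.0092 x [0.0623 0.0802]
left 2026 circle xz [0.0714 0.0641] r 0.0094 x [0.0626 0.0802]
   y [0.0163 0.0395] top z 0.0739
mid 2045 circle xz [0.0715 0.0645] r 0.0093 x [0.0626 0.0805]
mid 2046 circle xz [0.0714 0.0643] r 0.0095 x [0.0623 0.0806]
   y [-0.0115  0.0117] top z 0.0742
right 2026 circle xz [0.0712 0.0642] r 0.0094 x [0.0622 0.0802]
right 2026 circle xz [0.0712 0.0645] r 0.009 x [0.0626 0.0801]
   y [-0.0391 -0.0158] top z 0.0738
[ 0.      0.0004 -0.0008 -0.0016 -0.0006 -0.0008]
the job is handed in; nothing more can be done
None
```

I handed the job in at 8.45 s, with the single-knuckle leg held level and at rest, its knuckle between the board's two and the holes aligned to about 0.3 mm by the wrist camera; no contact force showed on the tool.

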